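Wind and set the glue-up timer

TASK

Start the glue-up timer on the bench: turn its bar pointer clockwise until it is clearly past the top mark (the long thick mark), which winds it, then turn it back until it points at the nose of the small rider clipped on the rim, and leave it there. Pushing the pointer with closed fingers is enough. Do not shift the rider and leave everything else on the bench where it is.

Things in the scene. Friction and masses are not known exactly. Their poses are not given: they have to be found in the camera images.
- timer: round dial timer fixed flat on the bench: foot 200 mm across, drum 182 mm, face 48 mm above the bench. Origin: centre of underside, on the pointer's axis; z up. In its frame a pointer or rider of joint value q points along -1.54 - q rad, anticlockwise from its x axis seen from above. Raised marks under 5 mm: round dot at q = 0, ticks every 0.225 rad (5 min), end-stop block past the top mark
- pointer (a joint): angle of the pointer, rad: 0 at the zero dot, growing clockwise seen from above; 2.70 at the top mark, end stop at 3.20. It turns against steady friction (about 0.08 N m, under 2 N at 50 mm from the axis), has no spring and stays where it is left
- pointer_tip (a point): tip of the pointer, 66 mm from the axis, 56 mm above the bench. The pointer is a black upright bar on a boss: boss 32 mm across, on the axis, top 83 mm above the bench; bar 12 mm wide, reaching 58 mm from the axis on the tip's side only, from 51 to 81 mm above the bench, with a small low nose out to the tip
- rider (a joint): angle of the rider on the same scale as pointer, rad; the pointer is set when both values agree. The rider does not move by itself and the pointer passes it freely.
- rider_nose (a point): the point that the rider's nose points at, 66 mm from the axis, 56 mm above the bench: the pointer tip must come here. The rider is a dark steel clip 14 mm wide on the dial's rim, 72 to 96 mm from the axis, rising 6 mm above the face.
- top_mark (a point): point on the top mark (60 min, the one long thick raised bar, 35 x 6.5 mm), 66 mm from the axis, on the face 48 mm above the bench. A tall wooden model stair leans over the bench behind the timer and to its right: keep the wrist clear of it and come from the near side
- glue_bottle: bystander: yellow squeeze bottle, 46 mm across, 156 mm tall, standing; origin at the centre of its underside
- screw_jar: bystander: amber jar with black lid, 62 mm across, 84 mm tall; origin at the centre of its underside
- wax_tin: bystander: flat dark tin, 77 mm across, 32 mm tall; origin at the centre of its underside
- pencil: bystander: flat red carpenter pencil, 14 x 176 x 8 mm, lying right of the timer; origin at the centre of its underside
- offcut: bystander: small wooden offcut, 22 x 48 x 22 mm, lying left of the timer; origin at the centre of its underside

How it is judged:
On the way:
1. the pointer has been turned clockwise past the top mark (value of joint pointer above 2.73 rad), for 0.1 s.
At the end, for the whole second after the job is handed in: After having been past the top mark, the pointer stands still with its tip within 7 mm (about 0.1 rad, half a 5-minute division) of the rider's nose point (horizontal distance between pointer_tip and rider_nose below 0.007 m and velocity of joint pointer between -0.05 and 0.05 rad/s); the robot touches nothing.
It fails at once if the rider is shifted along the rim (more than 5 mm) (distance of rider_nose from where it was at the start of the episode above 0.005 m).
It fails at once if one of the bystanders listed (bottle, jar, tin, pencil, offcut) is moved more than 30 mm (distance of any of glue_bottle, screw_jar, wax_tin, pencil, offcut from where it was at the start of the episode above 0.03 m).
It also fails if it takes over 48 s, if anything falls off the work surface, if the arm or the gripper's body presses on something with over 40 N, if the wrist force passes 120 N, or if a joint passes its speed limit or range.

ROBOT

A 6-joint arm with a two-finger parallel gripper is mounted at the origin on a cart in front of the work surface, level with it; the furniture and walls round the work are solid. World frame = base frame: x ahead of the robot, y to its left, z up, the work surface at z = 0. Lengths are in m, angles in rad, forces in N, time in s.
With the tool pointing down it reaches from about 0.35 to 0.975 m from the base axis. Payload 17.4 kg.
Tool frame: the origin (TCP) lies on the centre line of the jaws, within the pads' length; the fingertips stand 19 mm ahead of it and the grasp point (between the pads) is the TCP; z points along the fingers, y is the line along which they close (so a half turn about z gives the same grasp; the last joint's range is limited). The gripper opens to 85 mm and grips with 20 to 120 N. Pads are 22 mm wide; open, the fingers measure 114 mm over their backs; the gripper's body (76 mm by 85 mm) begins 54 mm behind the grasp point. The pads swing forward as they close: fully open they stand 13 mm farther back than shut.
Start: joints at [-1.15, 0.116, 1.442, -0, 1.584, -0.038], TCP at [0.299, -0.605, 0.25] pointing down, gripper open.
Joint ranges: [-2.83, 2.83], [-0.83, 2.19], [0.07, 2.5], [-1.14, 4.28], [0.01, 3], [-2.97, 2.97]. Speed limits (rad/s): [1.89, 1.89, 2.22, 3.14, 3.14, 3.14].

INTERFACE

Orientations are given as a unit quaternion [w, x, y, z].
In Python, from bench import r gives the robot as it stands.
- The arm moves only by the shell command python3 -m pendant 'ROWS' [OPENING] [FORCE]. ROWS is JSON, a list of rows, each a list of 4 numbers: the shift along the tool's x, y, z in mm, then the turn about the tool's z in rad. A call has 1 to 5 rows; each row shifts and turns the commanded pose from where the row before left it, along the tool's axes as they then stand; what a row does not reach is not made up. A row lasts 1/10 s, in which the tool goes at most 50 mm and 8.59 degrees, less where a joint would pass 70% of its speed; a pose out of reach is approached as far as the arm can. A call with a gripper value outside its range is refused whole. OPENING is the opening, from 0 (shut) to 1 (fully open), set as the call begins (- or left out, the last holds). The fingers move at their own pace and stop on an object; FORCE is the grip in N (left out, the last holds). Time passes only in rows, so rows that do not move let the fingers close. It gives the time, the measured TCP pose, the force, the opening and the grip force at its end, in the units of the state.
- r.observe(): the state, without advancing time (a new reading comes with each control period).
- r.capture(name): name is "scene" or "top" or "wrist"; returns a dict with "img" (480x640x3 uint8, red, green, blue), "z_map" (480x640 float32, m along the optical axis (not along the pixel's ray), 0 where there is no reading), "fx", "fy", "cx", "cy" (pixels), "position" and "orientation" of the camera in the world. Camera axes: x right, y up, looking along -z (the intrinsics and any distortion apply to the point x, -y, -z); pixel columns grow to the right and rows downward; lengths in m; the calibration is good to about 2 mm. A picture is of the moment at which its call begins.
- r.close_job(): hands the job in; it is judged then, once.
The state is a dict: "clock": time; "qpos": joint angles; "qd": joint speeds; "effort": joint torques, N m; "eef_pos": TCP position; "orientation": TCP orientation; "ft_force": force on the tool from outside, world axes, zero at the start; "torque": the same for the moment, N m; "finger_gap": finger opening in m; "grasp_force": force on a finger pad.
Only numpy, scipy, OpenCV 4.12 (cv2) and the standard library are available. Lean on these libraries where they do the work, as an engineer would, in place of code of your own. Each camera call takes 0.05 s, during which the arm holds its last target. There are 200 camera calls.

## Working session

There is one attempt and no reset: what is moved stays moved. The work goes in short steps, Python scripts to look and compute and a shell command to move; the robot and the scene stay as the last step left them, time stands still between calls to the robot, and variables do not carry over. Pictures are saved under pics/ and viewed, at most 10 in all, crops included, and the job is handed in when it is done.

```bash
ls; mkdir -p pics; python3 - <<'E'
from bench import r
import cv2,numpy as np,pickle
for n in("scene","top"):
    c=r.capture(n); pickle.dump(c,open(n+".pkl","wb")); cv2.imwrite(f"pics/{n}0.png",c["img"][:,:,::-1])
    print(n,c["fx"],c["fy"],c["cx"],c["cy"],c["position"],c["orientation"],[k for k in c])
print(r.observe())
E
```

```text
pics
scene 596.1644476071313 596.1644476071313 329.7111523683473 240.65263505522134 [-0.20816042  0.75755113  0.93444393] [-0.35268705 -0.16475466  0.40753974  0.82606241] ['img', 'z_map', 'fx', 'fy', 'cx', 'cy', 'position', 'orientation']
top 580.030614270418 580.030614270418 323.224097471159 244.729090465103 [ 0.44056546 -0.05447509  1.27385947] [-0.70171939 -0.04848909  0.02759911  0.71026544] ['img', 'z_map', 'fx', 'fy', 'cx', 'cy', 'position', 'orientation']
{'clock': 0.1, 'qpos': array([-1.14980413e+00,  1.16421538e-01,  1.44222020e+00,  2.67208563e-05,
        1.58397157e+00, -3.78204017e-02]), 'qd': array([-0.00038369, -0.00026953, -0.00060636, -0.00096267, -0.00136276,
        0.00068353]), 'effort': array([ 1.92641957e-03, -7.33668637e+01, -6.33790469e+01,  9.17518349e-06,
        5.27826167e-03,  1.20511345e-05]), 'eef_pos': array([ 0.2988704 , -0.60505852,  0.24963359]), 'orientation': array([-5.03537657e-04,  9.73801409e-01,  2.27399551e-01, -8.40602866e-05]), 'ft_force': array([0.4445501 , 0.12567245, 0.2556833 ]), 'torque': array([0.01066576, 0.03627393, 0.00856781]), 'grasp_force': 0.0, 'finger_gap': 0.0852577476518264}
```

View pics/top0.png

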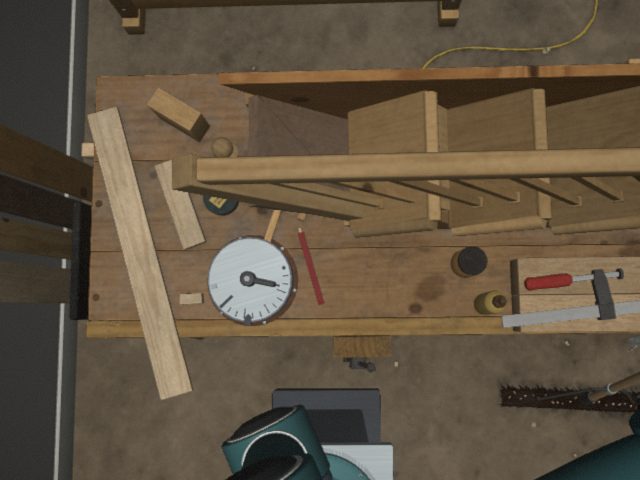

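View pics/scene0.png

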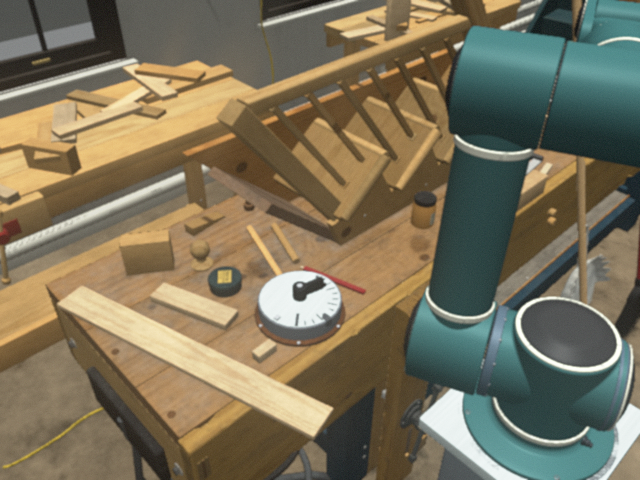

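```bash
cat >h.py <<'E'
import numpy as np,cv2
from scipy.spatial.transform import Rotation as R
def cam(c):
    w,x,y,z=c["orientation"]; return R.from_quat([x,y,z,w]).as_matrix(),np.array(c["position"])
def ray(c,u,v,h):
    M,p=cam(c); d=M@np.array([(u-c["cx"])/c["fx"],-(v-c["cy"])/c["fy"],-1]); return p+d*(h-p[2])/d[2]
def rectify(c,cx,cy,h,half=.11,n=600):
    # world plane z=h, image up = +x, left=+y
    M,p=cam(c); g=np.linspace(half,-half,n); X,Y=np.meshgrid(cx+g,cy+g,indexing='ij')
    P=(np.stack([X,Y,0*X+h],-1)-p)@M
    u=c["cx"]+c["fx"]*P[...,0]/-P[...,2]; v=c["cy"]-c["fy"]*P[...,1]/-P[...,2]
    return cv2.remap(c["img"],u.astype('f4'),v.astype('f4'),cv2.INTER_CUBIC)
E
python3 - <<'E'
from h import *; import pickle
c=pickle.load(open("top.pkl","rb"))
hsv=cv2.cvtColor(c["img"],cv2.COLOR_RGB2HSV)
m=((hsv[...,1]<60)&(hsv[...,2]>120)).astype('u1'); m[:, :190]=0;m[:, 310:]=0;m[:220]=0;m[330:]=0
cs=max(cv2.findContours(m,0,1)[0],key=cv2.contourArea); e=cv2.fitEllipse(cv2.convexHull(cs)); print(e)
C=ray(c,*e[0],.048); print("centre",C, "diam",e[1][0]*(1.274-.048)/580,e[1][1]*(1.274-.048)/580)
for h in(.05,):
    cv2.imwrite("pics/rect0.png",rectify(c,C[0],C[1],h)[:,:,::-1])
for n,u,v,h in(("jar",470,262,.084),("bottle",491,302,.156),("tin",221,202,.032),("pen",312,267,.008),("offcut",191,298,.022)): print(n,ray(c,u,v,h))
E
```

```text
((248.962158203125, 279.1932678222656), (82.08936309814453, 84.38660430908203), 22.262359619140625)
centre [0.50194634 0.13946902 0.048     ] diam 0.1735199295833193 0.17837582221195616
jar [ 0.52982456 -0.31938964  0.084     ]
bottle [ 0.44765426 -0.34016388  0.156     ]
tin [0.67194568 0.20387342 0.032     ]
pen [0.52896495 0.00735313 0.008     ]
offcut [0.46405051 0.26948749 0.022     ]
```

View pics/rect0.png

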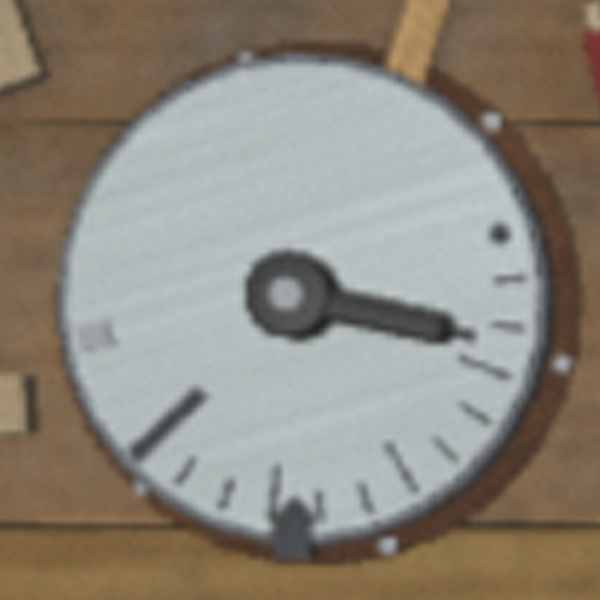

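The rectified view (0.367 mm/px) puts the dial centre at about (305,299). Pointer tip is at (470,336), rider nose at (294,497), top mark at (170,424) and zero dot at (500,234). Dot to top mark measures 2.72 rad, against 2.70 given. Next I check the stair's clearance.

```bash
python3 - <<'E'
from h import *; import pickle
for n in("top","scene"):
    c=pickle.load(open(n+".pkl","rb")); M,p=cam(c)
    v,u=np.mgrid[:480,:640]; z=c["z_map"]; P=np.stack([(u-c["cx"])/c["fx"]*z,-(v-c["cy"])/c["fy"]*z,-z],-1)@M.T+p
    P=P[z>0]
    for lo,hi in((.09,.15),(.15,.25),(.25,.35),(.35,.5),(.5,.8)):
        for y0,y1 in((-.4,-.1),(-.1,.05),(.05,.15),(.15,.3)):
            k=(P[:,2]>lo)&(P[:,2]<hi)&(P[:,1]>y0)&(P[:,1]<y1)&(P[:,0]>.45)&(P[:,0]<.9)
            if k.sum()>5: print(n,"z",lo,hi,"y",y0,y1,k.sum(),"min x %.3f"%np.percentile(P[k,0],1))
C=np.array([.502,.1375]); 
E
```

```text
top z 0.09 0.15 y -0.4 -0.1 5037 min x 0.456
top z 0.09 0.15 y -0.1 0.05 3117 min x 0.588
top z 0.09 0.15 y 0.05 0.15 7 min x 0.512
top z 0.09 0.15 y 0.15 0.3 283 min x 0.820
top z 0.15 0.25 y -0.4 -0.1 13708 min x 0.583
top z 0.15 0.25 y -0.1 0.05 3008 min x 0.618
top z 0.15 0.25 y 0.05 0.15 2729 min x 0.633
top z 0.25 0.35 y -0.4 -0.1 3565 min x 0.635
top z 0.25 0.35 y -0.1 0.05 2354 min x 0.618
top z 0.25 0.35 y 0.05 0.15 1225 min x 0.617
top z 0.25 0.35 y 0.15 0.3 83 min x 0.848
top z 0.35 0.5 y -0.4 -0.1 6336 min x 0.624
top z 0.35 0.5 y -0.1 0.05 3105 min x 0.624
top z 0.35 0.5 y 0.05 0.15 2721 min x 0.618
top z 0.35 0.5 y 0.15 0.3 994 min x 0.617
scene z 0.09 0.15 y -0.4 -0.1 1802 min x 0.580
scene z 0.09 0.15 y -0.1 0.05 1596 min x 0.584
scene z 0.09 0.15 y 0.05 0.15 23 min x 0.631
scene z 0.09 0.15 y 0.15 0.3 154 min x 0.821
scene z 0.15 0.25 y -0.4 -0.1 7384 min x 0.581
scene z 0.15 0.25 y -0.1 0.05 1957 min x 0.615
scene z 0.15 0.25 y 0.05 0.15 1802 min x 0.631
scene z 0.25 0.35 y -0.4 -0.1 1369 min x 0.631
scene z 0.25 0.35 y -0.1 0.05 871 min x 0.615
scene z 0.25 0.35 y 0.05 0.15 1146 min x 0.615
scene z 0.25 0.35 y 0.15 0.3 41 min x 0.844
scene z 0.35 0.5 y -0.4 -0.1 2658 min x 0.621
scene z 0.35 0.5 y -0.1 0.05 1631 min x 0.621
scene z 0.35 0.5 y 0.05 0.15 1839 min x 0.615
scene z 0.35 0.5 y 0.15 0.3 1023 min x 0.615
```

```bash
python3 -m pendant '[[27,-36,0,0],[27,-36,0,0],[27,-36,0,0],[27,-36,0,0],[27,-36,0,0]]' 0 30; python3 -m pendant '[[27,-36,0,0],[27,-36,0,0],[27,-36,0,0],[27,-36,0,0],[27,-36,0,0]]'; python3 -m pendant '[[27,-36,0,0],[27,-36,0,0],[27,-36,0,0],[27,-36,0,0],[27,-36,0,0]]'
```

```text
clock: 0.6
eef_pos: [0.3401, -0.3822, 0.2499]
orientation: [-0.0, 0.974, 0.227, -0.0]
ft_force: [1.6, -0.1, 0.5]
finger_gap: 0.0123
grasp_force: 0.0
clock: 1.1
eef_pos: [0.3813, -0.1611, 0.2502]
orientation: [0.0, 0.974, 0.227, 0.0]
ft_force: [-0.1, -0.7, 0.7]
finger_gap: -0.0001
grasp_force: 0.0
clock: 1.6
eef_pos: [0.4226, 0.0603, 0.2503]
orientation: [0.0, 0.974, 0.227, 0.0]
ft_force: [1.7, -2.1, 0.2]
finger_gap: -0.0002
grasp_force: 0.0
```

```bash
for i in 1; do python3 -m pendant '[[0,0,0,-0.149],[0,0,0,-0.149],[0,0,0,-0.149],[0,0,0,-0.149],[0,0,0,-0.149]]'; done; python3 -m pendant '[[0,0,0,-0.149],[0,0,0,-0.149],[0,0,0,-0.149],[0,0,0,-0.149],[0,0,0,-0.149]]'; python3 -m pendant '[[0,0,0,-0.149],[0,0,0,-0.149],[0,0,0,-0.149],[0,0,0,-0.149],[0,0,0,-0.149]]'; python3 -m pendant '[[0,0,0,-0.149],[0,0,0,-0.07],[0,0,0,0]]'
cat >st.py <<'E'
from h import *; from bench import r
C=np.array([.502,.1375])
def st():
    o=r.observe(); w,x,y,z=o["orientation"]; M=R.from_quat([x,y,z,w]).as_matrix(); p=o["eef_pos"]
    d=p[:2]-C; return o,M,p,np.hypot(*d),np.degrees(np.arctan2(-d[0],-d[1]))
def show(target=None):
    o,M,p,rho,a=st(); yaw=np.degrees(np.arctan2(M[1,0],M[0,0]))
    print("t%.1f"%o["clock"],"p",p.round(4),"yaw %.1f rho %.1fmm a %.1fdeg"%(yaw,rho*1e3,a),"F",o["ft_force"].round(1),"q",o["qpos"].round(2))
    if target is not None: print("tool shift mm",(M.T@(np.array(target)-p)*1e3).round(1))
E
python3 -c "
from st import *; show([.521,.087,.25])"
```

```text
clock: 2.1
eef_pos: [0.4228, 0.0584, 0.2501]
orientation: [-0.0, 0.822, 0.569, -0.0]
ft_force: [0.7, -0.6, -0.6]
finger_gap: 0.0001
grasp_force: 0.0
clock: 2.6
eef_pos: [0.4228, 0.0583, 0.25]
orientation: [-0.0, 0.559, 0.829, -0.0]
ft_force: [0.5, 0.1, 0.2]
finger_gap: -0.0002
grasp_force: 0.0
clock: 3.1
eef_pos: [0.4228, 0.0583, 0.2501]
orientation: [-0.0, 0.219, 0.976, -0.0]
ft_force: [0.3, -0.7, 0.0]
finger_gap: -0.0002
grasp_force: 0.0
clock: 3.4
eef_pos: [0.4228, 0.0583, 0.2501]
orientation: [-0.0, 0.114, 0.994, -0.0]
ft_force: [0.7, -0.5, -0.3]
finger_gap: 0.0
grasp_force: 0.0
t3.4 p [0.4228 0.0583 0.2501] yaw 167.0 rho 112.0mm a 45.0deg F [ 0.7 -0.5 -0.3] q [ 0.08 -0.45  1.94  0.    1.65 -1.27]
tool shift mm [-89.2  50.1   0. ]
```

```bash
python3 -m pendant '[[-31,17,0,0],[-31,17,0,0],[-30,16,0,0],[0,0,40,0],[0,0,40,0]]'; python3 -m pendant '[[0,0,40,0],[0,0,30,0],[0,0,0,0]]'; python3 - <<'E'
from st import *; show()
c=r.capture("top"); I=rectify(c,.502,.1375,.05,.13)
s=r.capture("scene")["img"][230:380,200:420]; s=cv2.resize(s,None,fx=600/220*.7,fy=600/220*.7)
J=cv2.resize(I,(450,450)); K=np.zeros((450,450+s.shape[1]-100,3),'u1'); K[:,:450]=J; K[:s.shape[0],450:]=s[:450,:K.shape[1]-450]
cv2.imwrite("pics/c1.png",K[:,:,::-1])
E
```

```text
clock: 3.9
eef_pos: [0.5247, 0.0864, 0.1694]
orientation: [0.0, 0.115, 0.993, 0.0]
ft_force: [0.6, -0.3, -0.7]
finger_gap: -0.0002
grasp_force: 0.0
clock: 4.2
eef_pos: [0.5218, 0.0859, 0.0961]
orientation: [-0.003, 0.115, 0.993, -0.001]
ft_force: [-1.3, 0.9, 0.2]
finger_gap: 0.0003
grasp_force: 0.0
t4.2 p [0.5218 0.0859 0.0961] yaw 166.8 rho 55.3mm a -21.0deg F [-1.3  0.9  0.2] q [ 0.11 -0.12  1.93 -0.    1.34 -1.22]
```

View pics/c1.png

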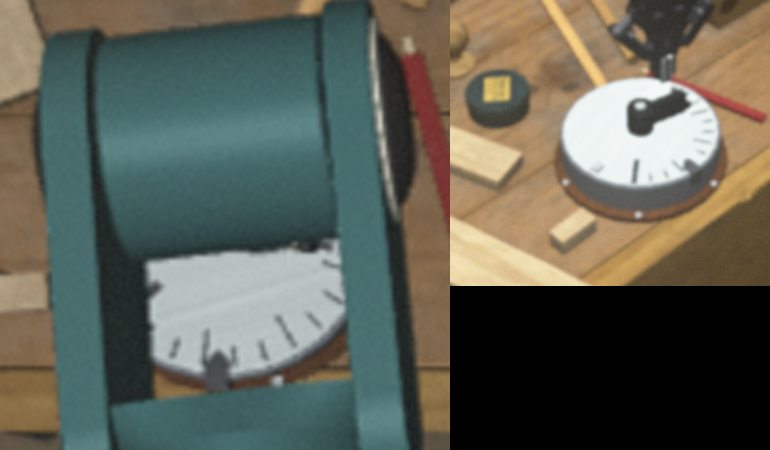

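```bash
python3 -m pendant '[[0,0,14,0],[0,0,0,0],[0,0,0,0]]'; python3 -c "
from st import *; show()"
```

```text
clock: 4.6
eef_pos: [0.5241, 0.0862, 0.0869]
orientation: [0.0, 0.114, 0.993, 0.0]
ft_force: [-0.1, -0.2, -0.1]
finger_gap: 0.0
grasp_force: 0.0
t4.6 p [0.5241 0.0862 0.0869] yaw 166.9 rho 55.9mm a -23.2deg F [-0.1 -0.2 -0.1] q [ 0.11 -0.11  1.94  0.    1.31 -1.23]
```

```bash
python3 -m pendant '[[0,0,5,0],[8,0,0,0],[7,0,0,0],[5.6,-1.8,0,0.12],[5.6,-1.8,0,0.12]]';python3 -m pendant '[[5.6,-1.8,0,0.12],[5.6,-1.8,0,0.12],[0,0,0,0]]'; python3 - <<'E'
from st import *; show()
s=r.capture("scene")["img"][250:360,240:360]; cv2.imwrite("pics/c2.png",cv2.resize(s,None,fx=4,fy=4)[:,:,::-1])
E
```

```text
clock: 5.1
eef_pos: [0.4969, 0.0894, 0.0815]
orientation: [0.0, 0.234, 0.972, 0.0]
ft_force: [2.5, -0.5, -0.2]
finger_gap: 0.0003
grasp_force: 1.0
clock: 5.4
eef_pos: [0.4853, 0.0921, 0.0816]
orientation: [0.0, 0.348, 0.938, 0.0]
ft_force: [0.7, 0.0, 1.1]
finger_gap: 0.0003
grasp_force: 0.0
t5.4 p [0.4853 0.0921 0.0816] yaw 139.3 rho 48.4mm a 20.2deg F [0.7 0.  1.1] q [ 0.14 -0.19  2.02  0.    1.31 -0.72]
```

View pics/c2.png

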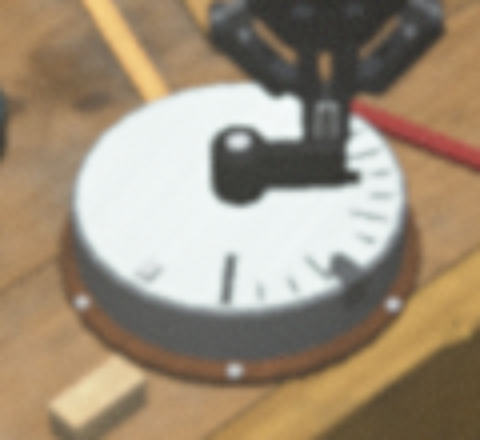

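The pointer moved: the finger rests against the bar, whose tip is now near (355,178) in the crop. The rider at (345,265) is untouched. I continue the arc.

```bash
python3 -m pendant '[[5.6,-1.8,0,0.12],[5.6,-1.8,0,0.12],[5.6,-1.8,0,0.12],[5.6,-1.8,0,0.12],[5.6,-1.8,0,0.12]]';  python3 -c "
from st import *; show()"; python3 -m pendant '[[5.6,-1.8,0,0.12],[5.6,-1.8,0,0.12],[5.6,-1.8,0,0.12],[5.6,-1.8,0,0.12],[5.6,-1.8,0,0.12]]';  python3 -c "
from st import *; show()"
```

```text
clock: 5.95
eef_pos: [0.4627, 0.109, 0.0815]
orientation: [0.0, 0.609, 0.793, -0.0]
ft_force: [1.2, -1.8, 1.4]
finger_gap: -0.0001
grasp_force: 1.0
t6.0 p [0.4627 0.109  0.0815] yaw 105.0 rho 48.5mm a 54.1deg F [ 1.2 -1.8  1.4] q [ 0.18 -0.23  2.05 -0.    1.32 -0.08]
clock: 6.45
eef_pos: [0.4531, 0.1365, 0.0814]
orientation: [0.0, 0.816, 0.578, -0.0]
ft_force: [-1.6, -1.4, 1.2]
finger_gap: -0.0001
grasp_force: 1.0
t6.5 p [0.4531 0.1365 0.0814] yaw 70.6 rho 49.0mm a 88.9deg F [-1.6 -1.4  1.2] q [ 0.24 -0.24  2.06 -0.    1.32  0.58]
```

```bash
python3 -m pendant '[[5.6,-1.8,0,0.12],[5.6,-1.8,0,0.12],[5.6,-1.8,0,0.12],[5.6,-1.8,0,0.12],[5.6,-1.8,0,0.12]]'; python3 -m pendant '[[5.6,-1.8,0,0.12],[0,0,0,0],[0,0,0,0]]'; python3 - <<'E'
from st import *; show()
s=r.capture("scene")["img"][250:360,240:360]; cv2.imwrite("pics/c3.png",cv2.resize(s,None,fx=4,fy=4)[:,:,::-1])
E
```

```text
clock: 6.95
eef_pos: [0.4607, 0.1647, 0.0813]
orientation: [-0.0, 0.95, 0.311, -0.0]
ft_force: [-2.9, -1.2, 1.1]
finger_gap: 0.0
grasp_force: 1.1
clock: 7.25
eef_pos: [0.4643, 0.1691, 0.0813]
orientation: [0.0, 0.967, 0.256, -0.0]
ft_force: [-0.1, -0.1, 0.8]
finger_gap: -0.0001
grasp_force: 0.0
t7.2 p [0.4643 0.1691 0.0813] yaw 29.7 rho 49.2mm a 130.0deg F [-0.1 -0.1  0.8] q [ 0.3  -0.19  2.02 -0.    1.31  1.35]
```

View pics/c3.png

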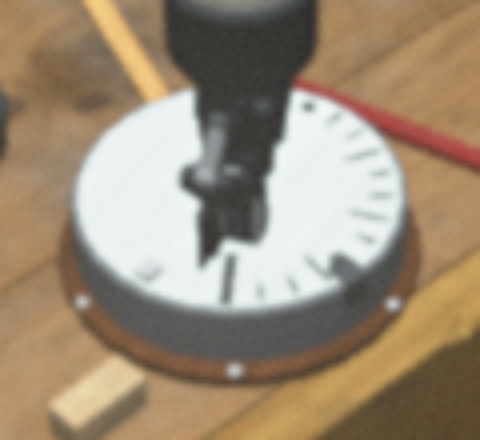

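Pointer tip at (205,265) is clearly past the top mark at (230,255–300). Now I cross over to the other side.

```bash
python3 -m pendant '[[-10,0,0,0],[0,0,-30,0],[0,0,-30,0],[30,0,0,0],[30,0,0,0]]'; python3 -m pendant '[[0,0,0,0],[0,0,30,0],[0,0,30,0],[0,0,0,0],[0,0,0,0]]'; python3 - <<'E'
from st import *; show()
o,M,p,rho,a=st(); print("C in tool",(M.T@(np.r_[C,p[2]]-p)*1e3).round(1))
s=r.capture("scene")["img"][250:360,240:360]; cv2.imwrite("pics/c4.png",cv2.resize(s,None,fx=4,fy=4)[:,:,::-1])
E
```

```text
clock: 7.8
eef_pos: [0.5084, 0.1936, 0.1431]
orientation: [-0.0, 0.967, 0.254, 0.002]
ft_force: [0.2, -0.4, -0.2]
finger_gap: -0.0
grasp_force: 0.0
clock: 8.3
eef_pos: [0.5075, 0.1934, 0.082]
orientation: [0.0, 0.967, 0.254, -0.0]
ft_force: [0.8, 0.1, -0.0]
finger_gap: 0.0001
grasp_force: 0.0
t8.3 p [0.5075 0.1934 0.082 ] yaw 29.4 rho 56.1mm a -174.4deg F [ 0.8  0.1 -0. ] q [ 0.32 -0.07  1.91 -0.    1.3   1.37]
C in tool [-32.2  46.    0. ]
```

View pics/c4.png

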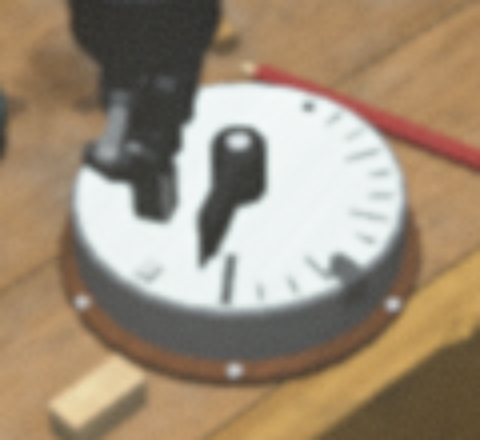

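```bash
python3 -m pendant '[[-8,0,0,0],[-7,0,0,0],[-5.6,-1.8,0,-0.12],[-5.6,-1.8,0,-0.12],[-5.6,-1.8,0,-0.12]]'; python3 -m pendant '[[-5.6,-1.8,0,-0.12],[-5.6,-1.8,0,-0.12],[-5.6,-1.8,0,-0.12],[-5.6,-1.8,0,-0.12],[0,0,0,0]]'; python3 - <<'E'
from st import *; show()
o,M,p,rho,a=st(); print("C in tool",(M.T@(np.r_[C,p[2]]-p)*1e3).round(1))
s=r.capture("scene")["img"][250:360,240:360]; cv2.imwrite("pics/c5.png",cv2.resize(s,None,fx=4,fy=4)[:,:,::-1])
E
```

```text
clock: 8.85
eef_pos: [0.4781, 0.1807, 0.0824]
orientation: [0.0, 0.905, 0.425, 0.001]
ft_force: [3.2, 1.1, -0.2]
finger_gap: -0.0003
grasp_force: 1.2
clock: 9.35
eef_pos: [0.4607, 0.1647, 0.0822]
orientation: [0.0, 0.779, 0.627, 0.001]
ft_force: [-0.5, 0.6, -0.1]
finger_gap: 0.0001
grasp_force: 0.0
t9.3 p [0.4607 0.1647 0.0822] yaw 77.6 rho 49.5mm a 123.3deg F [-0.5  0.6 -0.1] q [ 0.29 -0.2   2.03 -0.    1.31  0.51]
C in tool [-17.7  46.2   0. ]
```

View pics/c5.png

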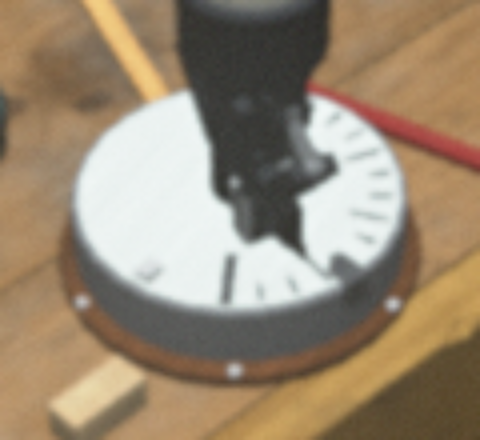

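```bash
python3 -m pendant '[[-2.8,-1,0,-0.06],[-2.8,-1,0,-0.06],[0,0,0,0]]'; python3 -c "
from st import *; show()"; python3 -m pendant '[[12,0,0,0],[0,0,-40,0],[0,0,-40,0],[0,0,-40,0],[0,0,0,0]]'; python3 - <<'E'
from st import *; show([.42,-.1,.25])
E
```

```text
clock: 9.7
eef_pos: [0.458, 0.1599, 0.0817]
orientation: [0.0, 0.742, 0.671, 0.0]
ft_force: [-0.6, 0.6, 0.8]
finger_gap: -0.0001
grasp_force: 0.0
t9.7 p [0.458  0.1599 0.0817] yaw 84.3 rho 49.4mm a 117.0deg F [-0.6  0.6  0.8] q [ 0.28 -0.21  2.03  0.    1.32  0.38]
clock: 10.2
eef_pos: [0.4607, 0.1732, 0.207]
orientation: [0.002, 0.742, 0.671, 0.003]
ft_force: [0.5, 0.1, -0.1]
finger_gap: 0.0001
grasp_force: 0.0
t10.2 p [0.4607 0.1732 0.207 ] yaw 84.2 rho 54.6mm a 130.8deg F [ 0.5  0.1 -0.1] q [ 0.31 -0.28  1.88  0.    1.53  0.41]
tool shift mm [-275.8  -12.7  -43.9]
```

Move aside (to the right, above) to see the dial from the top.

```bash
python3 -m pendant '[[-45,0,-10,0],[-45,0,-10,0],[-45,0,-10,0],[-45,0,-10,0],[-45,0,0,0]]'; python3 -m pendant '[[-45,0,0,0],[-45,0,0,0],[-30,0,0,0],[0,0,0,0]]'; python3 - <<'E'
from st import *; show()
c=r.capture("top"); I=rectify(c,.502,.1375,.056,.11)
cv2.imwrite("pics/c6.png",I[:,:,::-1])
E
```

```text
clock: 10.7
eef_pos: [0.4373, -0.0531, 0.2425]
orientation: [0.001, 0.742, 0.671, 0.001]
ft_force: [0.7, -0.6, 0.3]
finger_gap: 0.0001
grasp_force: 0.0
clock: 11.1
eef_pos: [0.4253, -0.1738, 0.2407]
orientation: [-0.0, 0.743, 0.669, -0.0]
ft_force: [0.0, 1.1, -0.2]
finger_gap: 0.0002
grasp_force: 0.0
t11.1 p [ 0.4253 -0.1738  0.2407] yaw 84.0 rho 320.6mm a 13.8deg F [ 0.   1.1 -0.2] q [-0.44 -0.37  1.89 -0.    1.61 -0.34]
```

View pics/c6.png

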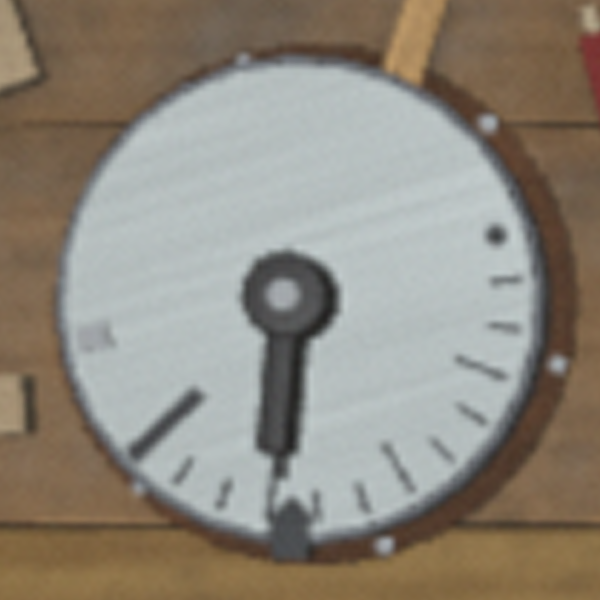

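Seen from the top, the pointer tip is at (280,474) and the rider nose at (291,495) with the axis at (299,299). So the pointer stands about 4° (4–5 mm) short of the nose. It is inside tolerance, but I'll nudge it closer.

```bash
python3 -m pendant '[[45,0,0,0],[45,0,0,0],[45,0,0,0],[45,0,0,0],[45,0,0,0]]'; python3 -m pendant '[[45,0,0,0],[45,0,0,0],[30,0,0,0],[0,0,0,0]]'; python3 - <<'E'
from st import *; show([.4592,.1719,.082])
E
```

```text
clock: 11.65
eef_pos: [0.447, 0.0558, 0.2413]
orientation: [0.0, 0.741, 0.671, 0.0]
ft_force: [0.8, -0.5, 0.0]
finger_gap: 0.0
grasp_force: 0.0
clock: 12.05
eef_pos: [0.4584, 0.1763, 0.2408]
orientation: [-0.001, 0.74, 0.673, -0.0]
ft_force: [0.4, 0.1, -0.4]
finger_gap: -0.0002
grasp_force: 0.0
t12.1 p [0.4584 0.1763 0.2408] yaw 84.6 rho 58.4mm a 131.7deg F [ 0.4  0.1 -0.4] q [ 0.31 -0.29  1.84  0.    1.6   0.41]
tool shift mm [ -4.4   1.4 158.8]
```

```bash
python3 -m pendant '[[-1,0,40,0],[0,0,40,0],[0,0,40,0],[0,0,39,0],[0,0,0,0]]'; python3 -m pendant '[[0,0,0,0],[0,0,0,0]]'; python3 - <<'E'
from st import *; show([.458,.1599,.082])
o,M,p,rho,a=st(); print("C in tool",(M.T@(np.r_[C,p[2]]-p)*1e3).round(1))
E
```

```text
clock: 12.55
eef_pos: [0.4562, 0.1708, 0.0775]
orientation: [-0.002, 0.741, 0.671, -0.003]
ft_force: [-0.7, -0.2, 0.5]
finger_gap: -0.0002
grasp_force: 0.0
clock: 12.75
eef_pos: [0.46, 0.1715, 0.0848]
orientation: [0.001, 0.741, 0.672, 0.001]
ft_force: [-0.8, -0.1, 0.8]
finger_gap: -0.0001
grasp_force: 0.0
t12.8 p [0.46   0.1715 0.0848] yaw 84.4 rho 54.0mm a 129.0deg F [-0.8 -0.1  0.8] q [ 0.3  -0.2   2.02  0.    1.32  0.4 ]
tool shift mm [-11.7  -0.8   2.8]
C in tool [-29.7  45.2   0.1]
```

```bash
python3 -m pendant '[[-6,0,0,0],[-5.7,0,0,0],[-1.5,-0.5,0,-0.03],[-1.5,-0.5,0,-0.033],[0,0,0,0]]'; python3 -c "
from st import *; show()"; python3 -m pendant '[[12,0,0,0],[0,0,-40,0],[0,0,-40,0],[0,0,-40,0],[0,0,-40,0]]'; python3 -m pendant '[[-45,0,0,0],[-45,0,0,0],[-45,0,0,0],[-45,0,0,0],[-45,0,0,0]]'; python3 -m pendant '[[-45,0,0,0],[-45,0,0,0],[-30,0,0,0],[0,0,0,0],[0,0,0,0]]'; python3 - <<'E'
from st import *; show()
c=r.capture("top"); I=rectify(c,.502,.1375,.056,.11)
cv2.imwrite("pics/c7.png",I[:,:,::-1])
E
```

```text
clock: 13.25
eef_pos: [0.457, 0.1559, 0.0831]
orientation: [0.0, 0.719, 0.695, 0.001]
ft_force: [-0.3, 1.0, 0.6]
finger_gap: -0.0
grasp_force: 0.1
t13.2 p [0.457  0.1559 0.0831] yaw 88.0 rho 48.7mm a 112.3deg F [-0.3  1.   0.6] q [ 0.28 -0.22  2.04  0.    1.32  0.31]
clock: 13.75
eef_pos: [0.4568, 0.1689, 0.2441]
orientation: [0.0, 0.72, 0.694, 0.0]
ft_force: [1.0, 0.8, -0.0]
finger_gap: 0.0
grasp_force: 0.0
clock: 14.25
eef_pos: [0.449, -0.0577, 0.2427]
orientation: [0.0, 0.72, 0.694, 0.0]
ft_force: [1.6, 0.2, -0.1]
finger_gap: 0.0001
grasp_force: 0.0
clock: 14.75
eef_pos: [0.4452, -0.1764, 0.2422]
orientation: [-0.0, 0.72, 0.694, 0.0]
ft_force: [0.9, 1.4, -0.2]
finger_gap: -0.0003
grasp_force: 0.0
t14.8 p [ 0.4452 -0.1764  0.2422] yaw 87.9 rho 319.0mm a 10.3deg F [ 0.9  1.4 -0.2] q [-0.43 -0.32  1.86  0.    1.6  -0.39]
```

View pics/c7.png

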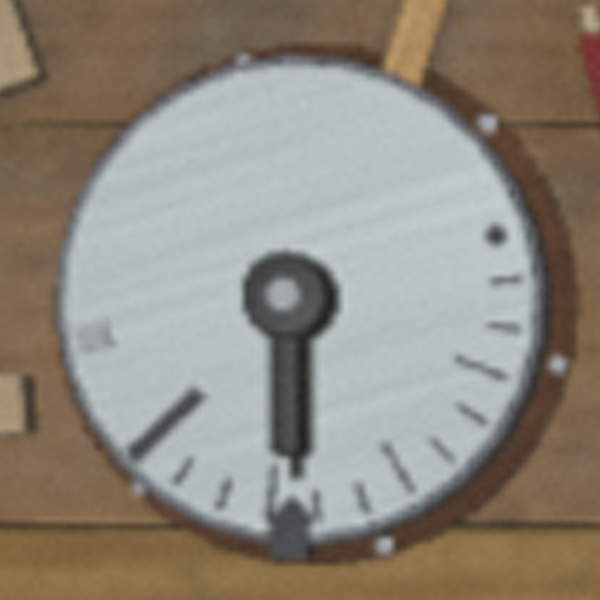

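The tip at (296,477) now points at the nose at (291,495), about 1.5 mm off. The rider hasn't moved, so I hand it in.

```bash
python3 -c "
from bench import r; print(r.close_job())"
```

```text
the job is handed in; nothing more can be done
None
```

The timer is wound and set: I turned the pointer clearly past the top mark, then brought it back to about 1.5 mm from the rider's nose; the rider did not move, nothing else was touched, and I handed the job in at about 15 s (no verdict shown).

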